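Tuck a flashing under a lapped slate and hold it flat

TASK

On the lesson's roof sample, tuck the thin edge of the loose metal flashing about 3 cm under the lapped slate shingle, square to it and without lifting the shingle. Then press the flashing flat on the board with a push of about a kilogram's weight, and finish while still holding it pressed there with the gripper; do not let go. Leave the things lying round about where they are.

Things in the scene. Friction and masses are not known exactly. Their poses are not given: they have to be found in the camera images.
- roof_board: the roof sample: plywood board 260 x 260 mm, 18 mm thick, fixed flat on the table, one course of dark slates on its far half; on the right of the table with the flashing on the left, or the other way round. Origin: centre of its underside. x points up the roof (away from the robot, towards the slates), y left, z up; its top face is at z = 18 mm
- pocket_mouth (a point): middle of the mouth of the pocket under the middle slate (the shingle), on the board's top face straight below the shingle's front edge (board frame x = 20, y = 0, z = 18 mm); axes as the board's. Pale wood spacers leave a pocket open towards -x, 9 mm high, 162 mm wide (y -81 to 81), 70 mm deep in x
- shingle (a joint): the shingle (middle slate, 105 mm long in x, 190 mm wide, 6 mm thick, 0.32 kg) is loosely nailed at its far upper edge and tips up freely about it, held down only by its weight: angle in rad, 0 = lying down on its spacers, grows as its front edge is lifted (0.01 rad lifts the edge about 1 mm)
- shingle_edge (a point): the middle of the shingle's front edge, on its upper face, 33 mm above the table when the shingle lies down
- flashing: the flashing: stiff bare aluminium plate 110 x 110 mm, 3 mm thick, 0.12 kg, loose on the table. Origin: centre of its underside, z up. A folded standing seam to grip, 10 mm thick, runs along y over the full width, centred at x = -40 mm, its top at z = 32 mm. The thin edge to tuck is at x = +55 mm, far from the seam; the seam lies on the robot's side
- flashing_seam (a point): the middle of the seam's top (flashing frame x = -40, y = 0, z = 32 mm)
- tuck_corner_left (a point): left end of the thin edge, at the underside (flashing frame x = 55, y = 55, z = 0 mm)
- tuck_corner_right (a point): right end of the thin edge, at the underside (flashing frame x = 55, y = -55, z = 0 mm)
- slate_black: a flat black slate slab, 72 x 122 x 26 mm, loose, behind the roof sample; not part of the job
- tape_roll: a beige roll of masking tape, 67 mm across, 18 mm high, loose on the table, on the left; not part of the job
- gabbro_dark: a dark rough rock, 52 x 74 x 47 mm, loose, on the right; not part of the job
- marker_blue: a white and blue marker pen, 135 mm long, loose, lying at the back; not part of the job
Not all that is in view belongs to the job. What is shaped like the flashing but blue or pink is not meant.

How it is judged (in metres and radians):
On the way:
1. the flashing's thin edge is under the shingle, both corners at least 15 mm in, the shingle still down (x of tuck_corner_left in the frame of pocket_mouth between 0.015 and 0.08 m and y of tuck_corner_left in the frame of pocket_mouth between -0.09 and 0.09 m and z of each of tuck_corner_left, tuck_corner_right in the frame of pocket_mouth below 0.008 m and x of tuck_corner_right in the frame of pocket_mouth between 0.015 and 0.08 m and y of tuck_corner_right in the frame of pocket_mouth between -0.09 and 0.09 m and value of joint shingle below 0.03 rad), for 0.2 s.
At the end, for the whole second after the job is handed in: Both thin-edge corners are 15 to 80 mm under the shingle and within 3 mm of the board, the flashing is flat (0.04 rad) and square (0.15 rad), still, the shingle down (under 0.02 rad), and the gripper still presses the flashing on the board with over 4 N (fingers on it over 3 N) (x of tuck_corner_left in the frame of pocket_mouth between 0.015 and 0.08 m and y of tuck_corner_left in the frame of pocket_mouth between -0.09 and 0.09 m and z of each of tuck_corner_left, tuck_corner_right in the frame of pocket_mouth below 0.008 m and x of tuck_corner_right in the frame of pocket_mouth between 0.015 and 0.08 m and y of tuck_corner_right in the frame of pocket_mouth between -0.09 and 0.09 m and z of each of tuck_corner_left, tuck_corner_right in the frame of pocket_mouth below 0.003 m and value of joint shingle below 0.02 rad and angle between flashing's own z axis and vertical below 0.04 rad and contact force between flashing and roof_board above 4 N and contact force between the fingers and flashing above 3 N and angle between the x axis of flashing and the x axis of roof_board, either way round below 0.15 rad and linear speed of flashing below 0.02 m/s); the arm keeps its last pose, push and grip.
It fails at once if the shingle is lifted (front edge raised more than about 6 mm) (value of joint shingle above 0.06 rad).
It fails at once if the slate_black is disturbed (moved more than 20 mm) (distance of slate_black from where it was at the start of the episode above 0.02 m).
It fails at once if the tape_roll is disturbed (moved more than 20 mm) (distance of tape_roll from where it was at the start of the episode above 0.02 m).
It fails at once if the gabbro_dark is disturbed (moved more than 20 mm) (distance of gabbro_dark from where it was at the start of the episode above 0.02 m).
It fails at once if the marker_blue is disturbed (moved more than 20 mm) (distance of marker_blue from where it was at the start of the episode above 0.02 m).
It also fails if it takes over 45 s, if anything falls off the work surface, if the arm or the gripper's body presses on something with over 40 N, if the wrist force passes 120 N, or if a joint passes its speed limit or range.

ROBOT

A 7-joint arm with a two-finger parallel gripper is mounted at the origin on a cart in front of the work surface, level with it; the furniture and walls round the work are solid. World frame = base frame: x ahead of the robot, y to its left, z up, the work surface at z = 0. Lengths are in mm, angles in rad, forces in N, time in s.
With the tool pointing down it reaches from about 400 to 925 mm from the base axis. Payload 5.6 kg.
Tool frame: the origin (TCP) lies at the very end of the fingers, on their centre line; the grasp point (between the pads) lies 19 mm behind it; x points along the fingers, z is the direction in which the jaws open and shut, and the axes are right-handed (so a half turn about x gives the same grasp; the last joint's range is limited). The gripper opens to 85 mm and grips with 20 to 120 N. Pads are 22 mm wide; open, the fingers measure 114 mm over their backs; the gripper's body (76 mm by 85 mm) begins 54 mm behind the grasp point. The pads swing forward as they close: fully open they stand 13 mm farther back than shut.
Start: joints at [-0.043, 0.468, -0.012, 1.603, 0.006, 1.071, -0.056], TCP at [650.006, -0.043, 231.29] pointing down, gripper open.
Joint ranges: [-2.53, 2.53], [-0.31, 2.02], [-1.57, 1.55], [0.28, 2.44], [-1.29, 4.43], [0.15, 1.84], [-2.92, 2.92]. Speed limits (rad/s): [2.57, 2.57, 3.14, 3.14, 3.14, 3.14, 3.14].

INTERFACE

Orientations are given as a rotation vector (axis times angle).
In Python, from cell import * gives the robot as it stands.
- The arm moves only by the tool send_rows, never from a script. Its argument "deltas" is a list of rows, each a list of 7 numbers: the shift along the tool's x, y, z in mm, then the turn, a rotation vector about the tool's x, y, z in rad, then the opening, from 0 (shut) to 1 (fully open). A call has 1 to 5 rows; each row is the pose to reach, as a shift and turn from the pose commanded when the call began, along the tool's axes at that moment; what a row does not reach only later rows make up. A row lasts 1/10 s, in which the tool goes at most 50 mm and 8.59 degrees, less where a joint would pass 70% of its speed; a pose out of reach is approached as far as the arm can. A call with a gripper value outside its range is refused whole. The fingers move at their own pace and stop on an object; "grip_force" is the grip in N (left out, the last holds). Time passes only in rows, so rows that repeat a pose let the fingers close. It gives the time, the measured TCP pose, the force and the opening at its end, in the units of the state.
- get_state(): the state, without advancing time (a new reading comes with each control period).
- camera(name): name is "scene" or "side" or "wrist"; returns a dict with "image" (480x640x3 uint8, red, green, blue), "intrinsics" (3x3 intrinsics, pixels), "R" (3x3) and "t" (3): a world point X has camera coordinates R X + t; the wrist camera has in their place "hand_eye" (4x4, takes a point from camera to tool coordinates, whose origin is the TCP and whose axes are the tool frame's). Camera axes: x right, y down, z forward; pixel columns grow to the right and rows downward; lengths in mm; the calibration is good to about 2 mm. A picture is of the moment at which its call begins: read the wrist's pose just before it. There is no depth.
- hand_in(): hands the job in, once; it reports no verdict.
Trained networks look in a picture, given as the dict that the camera call returned (one of the last four; its "shot" number tells which), for a name from the list of things; names that differ only in an ending like _2 or _b are one class to them, and where a whole thing is asked for, a point or a joint stands for the part that bears it (a point fixed in the world has none). Each returns a list of dicts, best first, with "score" (0 to 1); they miss things now and then, are a little off and sometimes report something else, mostly with a low value. They report only what shows in the picture. A call takes as long as a camera call. They do not tell look-alikes from the thing itself.
- silhouettes(picture, target): "mask" (480x640 bool, what is visible of it).
- spot_point(picture, target): "location" ([x, y, z] in mm, in world coordinates, good to about 4 mm: a listed point, or the origin of a listed thing).
The state is a dict: "t": time; "joints": joint angles; "joint_vel": joint speeds; "tau": joint torques, N m; "tcp_pos": TCP position; "tcp_rot": TCP orientation; "force": force on the tool from outside, world axes, zero at the start; "moment": the same for the moment, N m; "grip_width": finger opening in mm.
Only numpy, scipy, OpenCV 4.12 (cv2) and the standard library are available. Lean on these libraries where they do the work, as an engineer would, in place of code of your own. Each camera call takes 0.05 s, during which the arm holds its last target.

## Working session

There is one attempt and no reset: what is moved stays moved. The work goes in short steps, Python scripts to look and compute and a tool call to move; the robot and the scene stay as the last step left them, time stands still between calls to the robot, and variables do not carry over. Pictures are saved under pics/ and viewed, and the job is handed in when it is done.

Besides the shell and the picture viewer there is one more tool, called after "Emit:" as a command line: name --pt "numbers of a row" for each row, then --argument value for the rest. send_rows: Moves the arm, as the interface text tells. Its arguments: {"type":"object","properties":{"deltas":{"type":"array","items":{"type":"array","items":{"type":"number"}}},"grip_force":{"type":"number"}},"required":["deltas"]}

```bash
mkdir -p pics; ls; python3 - <<'E'
from cell import *
import cv2
s=get_state();print(s)
for n in("scene","side","wrist"):
    p=camera(n);cv2.imwrite(f"pics/{n}0.png",p["image"][:,:,::-1])
    print(n,p["intrinsics"].tolist(),p.get("hand_eye"))
    if n!="wrist": print(p["R"],p["t"])
    for k in("flashing","flashing_seam","tuck_corner_left","tuck_corner_right","roof_board","pocket_mouth","shingle_edge"):
        try: print(k,[(r["location"],round(r["score"],2)) for r in spot_point(p,k)][:4])
        except Exception as e: print(k,e)
E
```

```text
pics
{'t': 0.0, 'joints': array([-0.04298456,  0.46840902, -0.01160868,  1.60364589,  0.00597151,
        1.07138075, -0.05630276]), 'joint_vel': array([-1.10809450e-03, -1.66113606e-03,  1.27828148e-03, -4.09278559e-04,
        2.98667648e-04,  2.25981528e-05,  9.19118266e-04]), 'tau': array([-1.81076980e-04, -5.32374322e+01,  2.12178100e-02, -2.51299274e+01,
        1.13576866e-02,  7.69772858e-03, -1.10212341e-06]), 'tcp_pos': array([ 6.49433482e+02, -6.75551049e-02,  2.30308437e+02]), 'tcp_rot': array([-5.75963984e-06,  1.57260201e+00, -1.47928033e-04]), 'force': array([0.0197301 , 1.00281256, 0.73273856]), 'moment': array([-0.02477254,  0.03525856,  0.03698922]), 'grip_width': 85.17256977610741}
scene [[501.64716699848765, 0.0, 327.93502487587267], [0.0, 501.64716699848765, 228.28526393387045], [0.0, 0.0, 1.0]] None
[[ 0.70580796 -0.70837863  0.005903  ]
 [-0.42811635 -0.4331721  -0.79314458]
 [ 0.56440369  0.55728058 -0.60900479]] [-390.78122525  287.70939278 1359.45581678]
flashing [([396.5, -169.7, -4.5], 0.94), ([563.5, -224.8, -2.0], 0.69), ([302.1, 184.2, -0.8], 0.63), ([6
[... 1594 characters left out ...]
[ 4.58790814e-04 -9.56807587e-01 -2.90721571e-01  7.38360007e+01]
 [ 9.99999561e-01  2.01573317e-04  9.14702453e-04  7.30217160e-01]
 [ 0.00000000e+00  0.00000000e+00  0.00000000e+00  1.00000000e+00]]
flashing [([564.0, -230.0, -3.9], 0.77), ([395.7, -169.7, -2.8], 0.75), ([584.2, 160.6, -1.6], 0.71)]
flashing_seam [([529.1, -230.8, 31.0], 0.76), ([622.6, -282.5, -1.0], 0.68)]
tuck_corner_left [([627.9, -176.7, -2.1], 0.84), ([339.6, -117.4, -0.8], 0.84)]
tuck_corner_right [([451.5, -115.5, -0.8], 0.77), ([620.8, -283.4, -0.8], 0.59), ([599.6, 154.4, 14.9], 0.22)]
roof_board [([582.8, 161.3, -2.7], 0.69)]
pocket_mouth [([598.0, 151.8, 13.5], 0.85)]
shingle_edge [([602.4, 154.3, 36.9], 0.71)]
```

View pics/scene0.png

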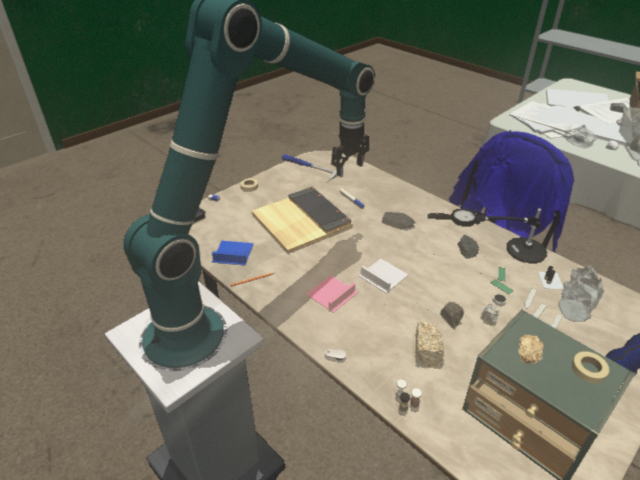

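View pics/side0.png

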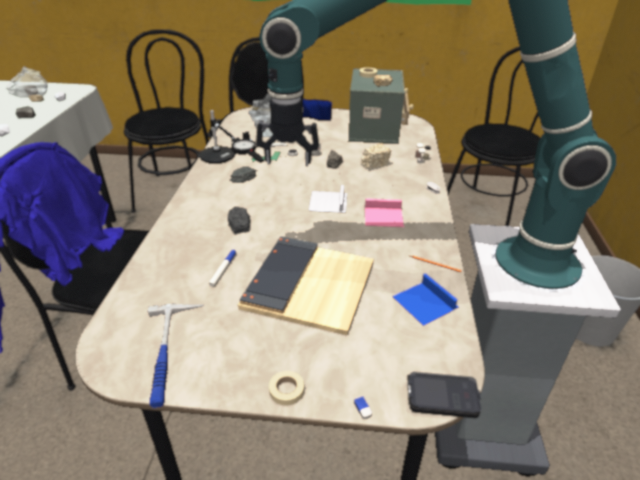

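View pics/wrist0.png

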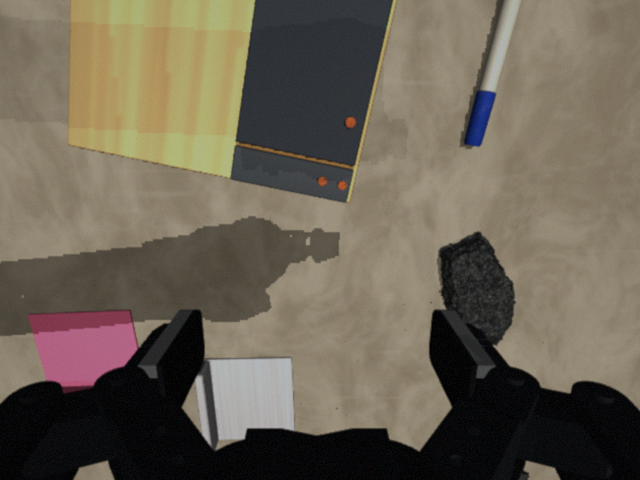

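Candidates shaped like the flashing, in scene pixels: blue (232,252), pink (333,293) and bare grey metal (383,274). The grey one fits the description. In the wrist view it is at about (245,400), with its seam on the robot's side. I'll check it in a crop and measure the board's yaw.

```bash
cat > h.py <<'E'
from cell import *
import cv2, numpy as np
from scipy.spatial.transform import Rotation as Ro
def shot(n,fn=None):
    s=get_state(); p=camera(n)
    if n=="wrist":
        T=np.eye(4);T[:3,:3]=Ro.from_rotvec(s["tcp_rot"]).as_matrix();T[:3,3]=s["tcp_pos"]
        C=T@np.array(p["hand_eye"]); Rm=C[:3,:3].T; t=-Rm@C[:3,3]
    else: Rm,t=np.array(p["R"]),np.array(p["t"])
    p["Rw"],p["tw"]=Rm,t
    if fn: cv2.imwrite(f"pics/{fn}.png",p["image"][:,:,::-1])
    return s,p
def unp(p,uv,z):
    K=np.array(p["intrinsics"]);R=p["Rw"];t=p["tw"]
    d=R.T@np.linalg.inv(K)@np.array([uv[0],uv[1],1.]);c=-R.T@t
    return c+d*(z-c[2])/d[2]
def proj(p,X):
    K=np.array(p["intrinsics"]);q=K@(p["Rw"]@np.array(X,float)+p["tw"]);return q[:2]/q[2]
E
python3 - <<'E'
from h import *
s,p=shot("wrist")
for uv in((70,145),(347,202),(231,178)): print(uv,unp(p,uv,18 if uv[0]!=347 else 18))
for uv in((208,358),(291,358),(294,436)): print(uv,unp(p,uv,3))
c=p["image"][330:460,150:330,::-1];cv2.imwrite("pics/crop1.png",cv2.resize(c,None,fx=4,fy=4,interpolation=cv2.INTER_CUBIC))
s,p=shot("scene")
c=p["image"][170:320,220:420,::-1];cv2.imwrite("pics/crop2.png",cv2.resize(c,None,fx=4,fy=4,interpolation=cv2.INTER_CUBIC))
E
```

```text
(70, 145) [430.8137128   56.83242503  18.        ]
(347, 202) [679.63225823   5.29015646  18.        ]
(231, 178) [572.8182707   27.53647827  18.        ]
(208, 358) [ 531.54314469 -171.96852727    3.        ]
(291, 358) [ 623.12158894 -171.98675856    3.        ]
(294, 436) [ 624.68454498 -278.1005183     3.        ]
```

View pics/crop1.png

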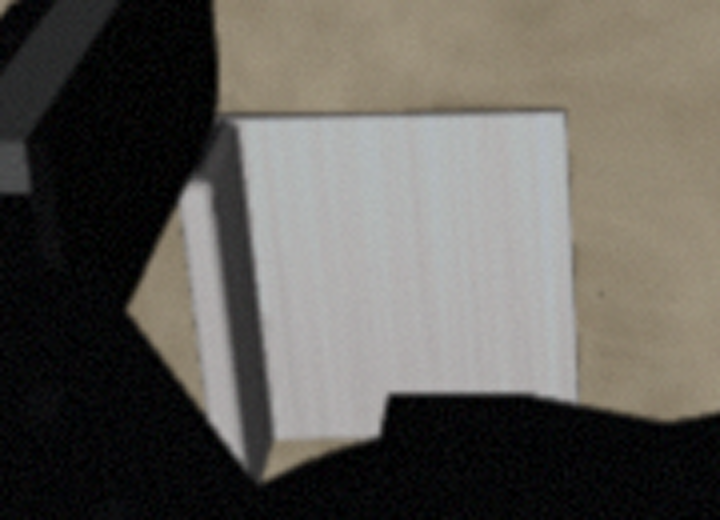

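View pics/crop2.png

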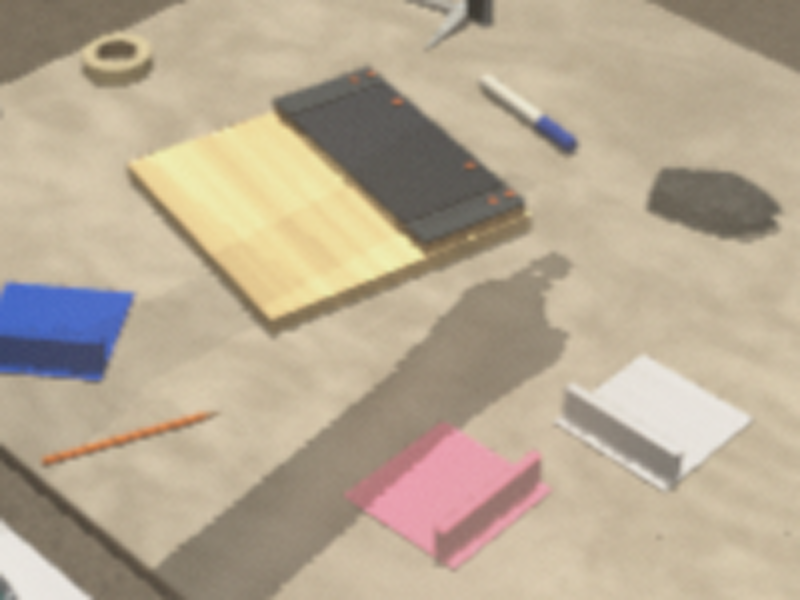

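The crop confirms the bare grey plate, with its seam on the robot's side and yaw about 0. The board's yaw is about -0.2 rad. I'll move above the seam.

Emit:
send_rows --pt "0 -40 -22 0 0 0 1" --pt "10 -85 -46 0 0 0 1" --pt "25 -130 -70 0 0 0 1" --pt "40 -175 -94 0 0 0 1" --pt "55 -218 -118 0 0 0 1"

```text
t: 1.8
tcp_pos: [535.7, -211.5, 179.1]
tcp_rot: [-0.0, 1.57, -0.0]
force: [0.9, -1.1, -0.0]
grip_width: 85.4
```

Emit:
send_rows --pt "5 -9 -4 0 0 0 1" --pt "10 -9 -4 0 0 0 1" --pt "10 -9 -4 0 0 0 1"

```text
t: 2.1
tcp_pos: [533.1, -217.4, 168.7]
tcp_rot: [-0.0, 1.571, 0.002]
force: [1.1, -0.4, 0.0]
grip_width: 85.4
```

```bash
python3 - <<'E'
from h import *
s,p=shot("wrist","w1")
print(s["t"],s["tcp_pos"],s["tcp_rot"],s["force"])
for k in("flashing","flashing_seam","tuck_corner_left","tuck_corner_right"):
    print(k,[(r["location"],round(r["score"],2)) for r in spot_point(p,k)][:3])
E
```

```text
2.1 [ 533.13645706 -217.36788015  168.72227636] [-9.38077774e-05  1.57087420e+00  1.92074489e-03] [ 1.11971287 -0.43101053  0.03653953]
flashing [([565.6, -228.3, -2.0], 0.95), ([393.6, -170.6, -1.8], 0.74)]
flashing_seam [([528.9, -225.8, 31.2], 0.87), ([399.1, -215.9, 37.8], 0.74)]
tuck_corner_left [([623.6, -176.8, -1.2], 0.87), ([341.4, -116.7, 2.4], 0.73)]
tuck_corner_right [([451.0, -115.1, 1.1], 0.78), ([623.5, -282.5, -1.8], 0.61)]
```

View pics/w1.png

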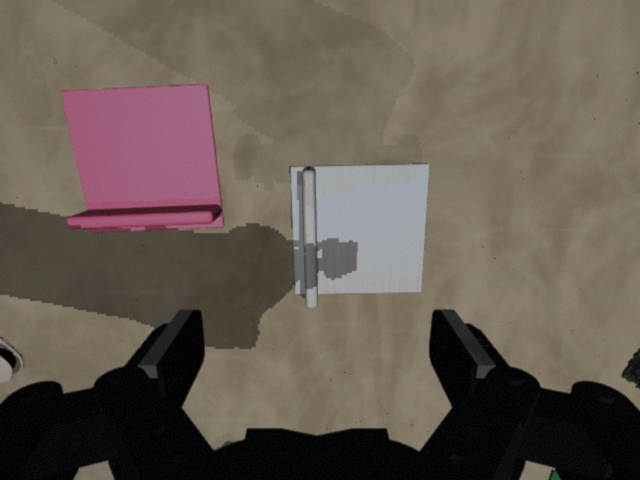

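```bash
python3 - <<'E'
from h import *
s,p=shot("wrist")
print(s["tcp_pos"])
im=p["image"]
g=cv2.cvtColor(im,cv2.COLOR_RGB2GRAY)
m=silhouettes(p,"flashing");print([(x["score"],x["mask"].sum(),np.argwhere(x["mask"]).mean(0)) for x in m])
M=[x for x in m if 300<np.argwhere(x["mask"]).mean(0)[1]<420][0]["mask"].astype(np.uint8)
cv2.imwrite("pics/m1.png",M*255)
ys,xs=np.where(M)
for q in((1,1),(-1,1),(1,-1),(-1,-1)):
    i=np.argmax(xs*q[0]+ys*q[1]); print(q,xs[i],ys[i],unp(p,(xs[i],ys[i]),3))
for uv in((290,167),(429,163),(421,292)):print(unp(p,uv,3))
for uv in((309,168),(312,305)):print('seam',unp(p,uv,32))
c=im[140:330,270:450,::-1];cv2.imwrite("pics/crop3.png",cv2.resize(c,None,fx=3,fy=3,interpolation=cv2.INTER_CUBIC))
E
```

```text
[ 533.57340484 -217.38580842  169.53018256]
[(0.83, np.int64(20418), array([157.3006171 , 144.06641199])), (0.78, np.int64(17112), array([227.79447172, 357.14165498]))]
(1, 1) 419 289 [ 624.02300679 -279.33980477    3.        ]
(-1, 1) 306 305 [ 525.81192756 -294.82256314    3.        ]
(1, -1) 427 164 [ 621.75990422 -172.48925332    3.        ]
(-1, -1) 291 166 [ 514.56111522 -174.34832729    3.        ]
[ 513.7592862  -175.12873905    3.        ]
[ 623.26897212 -171.70977179    3.        ]
[ 625.99248384 -282.16846348    3.        ]
seam [ 529.24468176 -172.83647976   32.        ]
seam [ 531.35939013 -280.62565563   32.        ]
```

View pics/crop3.png

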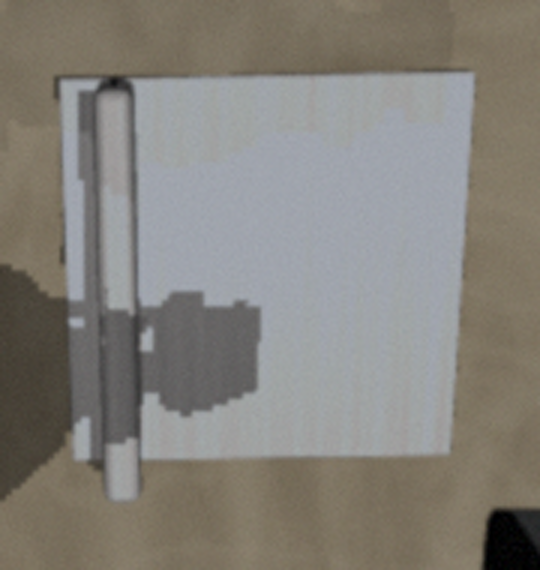

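The plate is centred at about (570,-228.5), with yaw about +0.025 and the seam's middle at about (530,-228). I'll align above it and descend.

Emit:
send_rows --pt "20 -5 -2 -0.025 0 0 1" --pt "50 -10.5 -3.5 -0.025 0 0 1" --pt "89 -10.5 -3.5 -0.025 0 0 1" --pt "89 -10.5 -3.5 -0.025 0 0 1" --pt "89 -10.5 -3.5 -0.025 0 0 1"

```text
t: 2.95
tcp_pos: [529.1, -229.0, 80.3]
tcp_rot: [-0.02, 1.572, 0.02]
force: [0.1, -0.4, 1.1]
grip_width: 85.6
```

```bash
python3 - <<'E'
from h import *
s,p=shot("wrist","w2")
print(s["t"],s["tcp_pos"],s["tcp_rot"],s["force"])
for k in("flashing_seam",): print(spot_point(p,k))
E
```

```text
2.95 [ 529.10687986 -229.02769914   80.28024561] [-0.01962113  1.57161006  0.02028723] [ 0.13349958 -0.35321668  1.14201913]
[{'location': [401.7, -212.6, 34.9], 'score': 0.9}, {'location': [527.0, -231.3, 27.2], 'score': 0.71}]
```

View pics/w2.png

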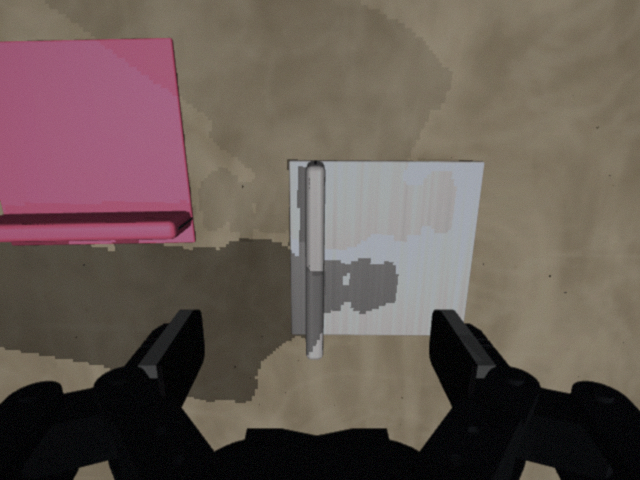

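Seam at columns 306–325, vertical and centred between the fingers (203 and 431). I'll descend and close.

Emit:
send_rows --pt "35 0 0 0 0 0 1" --pt "60 0 0 0 0 0 1" --pt "73 0 0 0 0 0 1" --pt "73 0 0 0 0 0 0.5" --grip_force 60

```text
t: 3.45
tcp_pos: [528.9, -229.2, 6.9]
tcp_rot: [-0.019, 1.572, 0.02]
force: [-0.3, -0.2, 0.1]
grip_width: 73.2
```

Emit:
send_rows --pt "0 0 0 0 0 0 0" --pt "0 0 0 0 0 0 0" --pt "0 0 0 0 0 0 0" --pt "0 0 0 0 0 0 0" --pt "0 0 0 0 0 0 0"

```text
t: 3.95
tcp_pos: [529.6, -229.6, 8.1]
tcp_rot: [-0.02, 1.569, 0.019]
force: [-0.2, -0.3, 5.2]
grip_width: 8.7
```

```bash
python3 - <<'E'
from h import *
s,p=shot("wrist","w3")
print(s["t"],s["tcp_pos"],s["tcp_rot"],s["force"],s["grip_width"])
E
```

```text
3.95 [ 529.5858557  -229.62442522    8.07958742] [-0.01994705  1.56944893  0.01912478] [-0.17080415 -0.28913126  5.24527963] 8.690815799379164
```

View pics/w3.png

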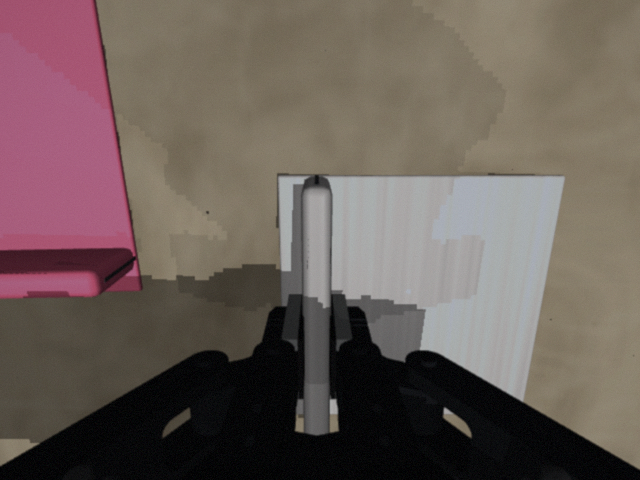

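Gripped at width 8.7 mm. Next I lift, increase the grip and travel towards the board, turning to its yaw.

Emit:
send_rows --pt "-10 0 0 0 0 0 0" --pt "-35 0 0 0 0 0 0" --pt "-75 15 2 0 0 0 0" --pt "-110 45 5 0.05 0 0 0" --pt "-140 80 10 0.1 0 0 0" --grip_force 90

```text
t: 4.5
tcp_pos: [536.8, -149.7, 149.2]
tcp_rot: [0.062, 1.569, -0.064]
force: [1.2, 0.0, -1.8]
grip_width: 8.2
```

Emit:
send_rows --pt "-30 35 5 0.06 0 0 0" --pt "-60 75 5 0.1 0 0 0" --pt "-90 115 0 0.13 0 0 0" --pt "-120 155 -5 0.13 0 0 0" --pt "-130 190 -8 0.13 0 0 0"

```text
t: 5.0
tcp_pos: [543.9, 43.3, 280.8]
tcp_rot: [0.161, 1.56, -0.159]
force: [0.3, 1.0, -1.2]
grip_width: 7.8
```

```bash
python3 - <<'E'
from h import *
s,p=shot("wrist","w4")
print(s["t"],s["tcp_pos"],s["tcp_rot"],s["force"],s["grip_width"])
E
```

```text
5.0 [543.899036    43.3269394  280.84636108] [ 0.16118776  1.55984314 -0.15885722] [ 0.31696082  1.01804835 -1.19886177] 7.812667130658802
```

View pics/w4.png

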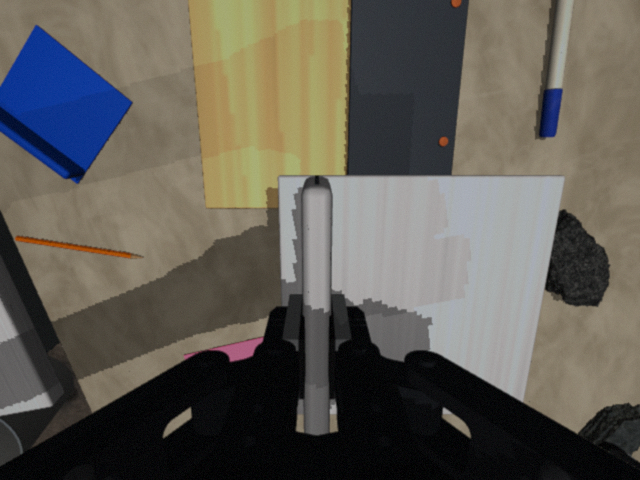

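```bash
python3 - <<'E'
from h import *
s,p=shot("wrist")
im=p["image"].astype(float)
b=im[:,:,0]-im[:,:,2]
def edge(rows,lo,hi,ch):
    out=[]
    for r in rows:
        d=np.abs(np.diff(cv2.GaussianBlur(ch,(5,5),1)[r,lo:hi])); out.append((lo+d.argmax()+.5,r))
    o=np.array(out); 
    for _ in range(3):
        c=np.polyfit(o[:,1],o[:,0],1);e=abs(np.polyval(c,o[:,1])-o[:,0]);o=o[e<max(1.5,1.5*e.std())]
    return c,len(o)
for nm,lo,hi,z,ch,rows in(("front",175,225,18,b,range(5,195)),("slate",335,362,33,b,range(5,165)),("slatefar",440,490,27,im.sum(2),range(10,165))):
    c,n=edge(rows,lo,hi,ch)
    P=[unp(p,(np.polyval(c,r),r),z) for r in(5,165)]
    d=P[0]-P[1]; print(nm,c,n,[q.round(1) for q in P],"yaw",np.arctan2(-d[0],d[1]))
# right edge
for uv in((205,208),(270,208)):print(unp(p,uv,18))
for k in("roof_board","pocket_mouth","shingle_edge","tuck_corner_left","flashing_seam","flashing"): print(k,[(r["location"],round(r["score"],2)) for r in spot_point(p,k)][:2])
E
```

```text
front [7.44426511e-02 1.91450851e+02] 190 [array([468.2, 251.8,  18. ]), array([438.8, 108.8,  18. ])] yaw -0.20256986718754685
slate [-3.06823509e-02  3.53948909e+02] 160 [array([613.4, 219.1,  33. ]), array([585.1,  81.2,  33. ])] yaw -0.20257342431220862
slatefar [-1.07495730e-01  4.71510193e+02] 155 [array([718.8, 200.1,  27. ]), array([689.9,  59.8,  27. ])] yaw -0.20344115278980185
[427.71056848  64.94402372  18.        ]
[495.70218658  51.42018761  18.        ]
roof_board [([580.8, 160.1, -1.7], 0.88), ([605.7, 151.9, 38.6], 0.22)]
pocket_mouth [([601.5, 155.6, 15.6], 0.72)]
shingle_edge [([602.6, 149.4, 33.2], 0.63)]
tuck_corner_left [([652.3, 83.1, 273.0], 0.67)]
flashing_seam [([269.8, 160.8, 31.9], 0.78), ([543.7, 50.6, 304.3], 0.7)]
flashing [([578.2, 41.5, 273.5], 0.94), ([304.3, 187.1, 0.6], 0.89)]
```

```bash
cat >> h.py <<'E'
YAW=-0.2026
U=np.array([np.cos(YAW),np.sin(YAW),0]);V=np.array([-np.sin(YAW),np.cos(YAW),0])
def rel(u,v,z):
    s=get_state();R=Ro.from_rotvec(s["tcp_rot"]).as_matrix();t=np.array(s["tcp_pos"])
    tgt=U*u+V*v+np.array([0,0,z])
    Rt=np.column_stack([[0,0,-1],V,U])
    print("t",s["t"],"uvz",(t@U).round(1),(t@V).round(1),t[2].round(1),"F",s["force"].round(1),"w",round(s["grip_width"],1))
    print("delta",(R.T@(tgt-t)).round(1),"turn",Ro.from_matrix(R.T@Rt).as_rotvec().round(4))
E
python3 - <<'E'
from h import *
rel(430,275,80)
E
```

```text
t 5.4 uvz 523.9 147.7 276.4 F [ 0.5 -0.3 -1.6] w 8.1
delta [196.4 127.  -94.3] turn [-0.0051 -0.0013  0.001 ]
```

Emit:
send_rows --pt "30 25 -18 0 0 0 0" --pt "70 55 -38 -0.005 0 0 0" --pt "110 85 -60 -0.005 0 0 0" --pt "150 110 -80 -0.005 0 0 0" --pt "175 124 -92 -0.005 0 0 0"

```text
t: 5.9
tcp_pos: [477.2, 181.4, 100.1]
tcp_rot: [0.157, 1.566, -0.158]
force: [0.6, -0.8, -1.8]
grip_width: 8.1
```

Emit:
send_rows --pt "20 0 0 0 0 0 0" --pt "20 0 0 0 0 0 0" --pt "20 0 0 0 0 0 0"

```text
t: 6.2
tcp_pos: [479.1, 179.9, 82.1]
tcp_rot: [0.158, 1.565, -0.159]
force: [-0.2, 0.1, -1.6]
grip_width: 8.3
```

```bash
python3 - <<'E'
from h import *
rel(440,275,40)
s,p=shot("wrist","w5")
s,q=shot("side","s5"); c=q["image"][190:360,200:460,::-1];cv2.imwrite("pics/s5c.png",cv2.resize(c,None,fx=3,fy=3,interpolation=cv2.INTER_CUBIC))
E
```

```text
t 6.2 uvz 433.1 272.6 82.1 F [-0.2  0.1 -1.6] w 8.3
delta [42.1  2.4  6.9] turn [ 0.0005 -0.0001  0.0008]
```

View pics/w5.png

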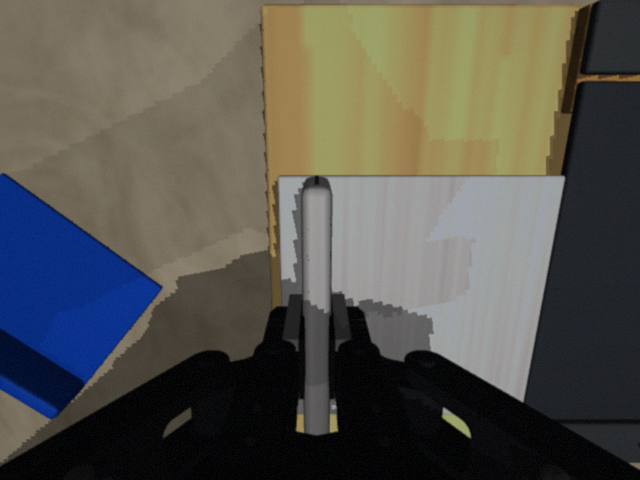

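View pics/s5c.png

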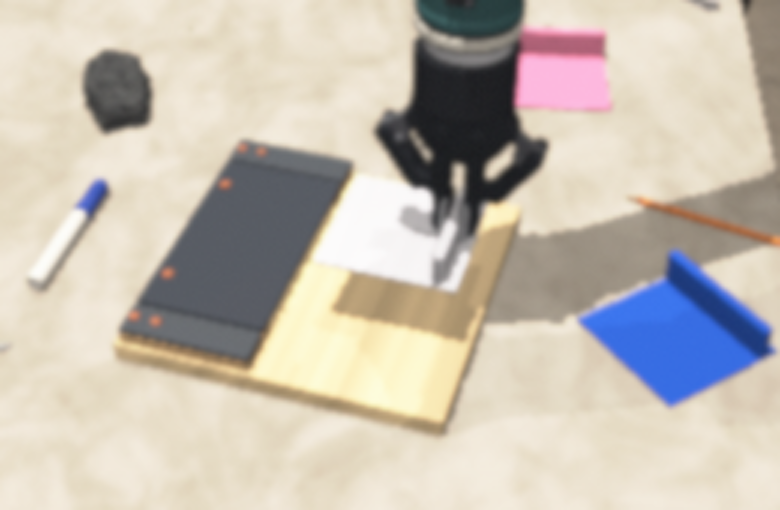

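```bash
python3 - <<'E'
from h import *
s,p=shot("wrist")
for uv,z in(((620,77),30),((620,420),30),((580,78),30),((270,7),18),((560,7),18)):
    X=unp(p,uv,z);print(uv,X.round(1),(X@U).round(1),(X@V).round(1))
c=p["image"][120:440,440:640,::-1];cv2.imwrite("pics/c6.png",cv2.resize(c,None,fx=1.8,fy=1.8,interpolation=cv2.INTER_CUBIC))
E
```

```text
(620, 77) [640.1 245.3  30. ] 577.7 369.1
(620, 420) [644.6  44.5  30. ] 622.5 173.3
(580, 78) [621.6 248.6  30. ] 558.9 368.6
(270, 7) [485.1 309.7  18. ] 412.9 401.0
(560, 7) [620.2 282.1  18. ] 550.8 401.2
```

Emit:
send_rows --pt "15 0 0 0 0 0 0" --pt "30 0 3 0 0 0 0" --pt "42 0 7 0 0 0 0" --pt "42 0 7 0 0 0 0" --pt "42 0 7 0 0 0 0"

```text
t: 6.85
tcp_pos: [485.4, 179.4, 39.8]
tcp_rot: [0.157, 1.566, -0.158]
force: [1.0, 0.6, -1.4]
grip_width: 7.7
```

Emit:
send_rows --pt "8 0 0 0 0 0 0" --pt "11 0 0 0 0 0 0" --pt "11 0 0 0 0 0 0"

```text
t: 7.15
tcp_pos: [484.9, 179.6, 28.7]
tcp_rot: [0.157, 1.566, -0.157]
force: [-0.4, -0.2, -1.6]
grip_width: 8.6
```

Emit:
send_rows --pt "1 0 0 0 0 0 0" --pt "2 0 0 0 0 0 0" --pt "2 0 0 0 0 0 0"

```text
t: 7.45
tcp_pos: [485.4, 179.7, 27.2]
tcp_rot: [0.157, 1.565, -0.157]
force: [1.5, -0.3, -1.3]
grip_width: 8.0
```

```bash
python3 - <<'E'
from h import *
rel(492,272,26)
for i in range(2):
    s,p=shot("wrist"); print(s["tcp_pos"][2],s["force"],s["moment"])
s,p=shot("wrist","w7")
E
```

```text
t 7.45 uvz 439.3 273.7 27.2 F [ 1.5 -0.3 -1.3] w 8.0
delta [ 1.2 -1.8 52.7] turn [ 0.0026  0.0001 -0.    ]
27.153536844959024 [ 1.45497968 -0.31706407 -1.34396878] [-0.04377406  0.01245815 -0.01059768]
27.161612322696037 [ 0.44350078 -0.63808597 -1.50292013] [0.00875448 0.0305489  0.04041836]
```

View pics/w7.png

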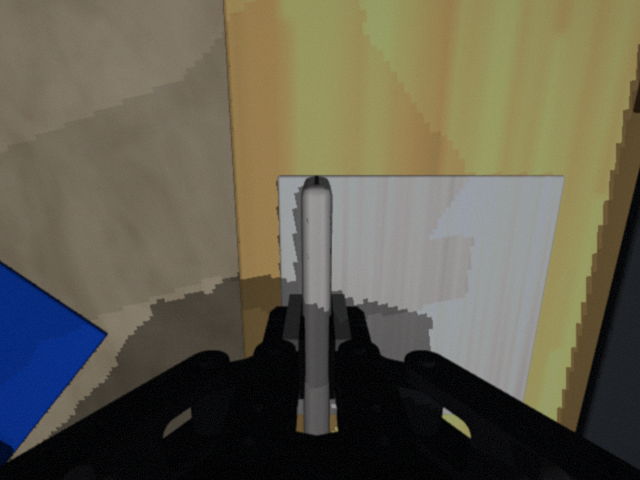

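Emit:
send_rows --pt "1 0 0 0 0 0 0" --pt "1 0 0 0 0 0 0"

```text
t: 7.8
tcp_pos: [485.5, 179.7, 26.2]
tcp_rot: [0.157, 1.565, -0.157]
force: [-0.9, -0.3, -1.3]
grip_width: 8.5
```

Emit:
send_rows --pt "1 0 0 0 0 0 0" --pt "1 0 0 0 0 0 0"

```text
t: 8.0
tcp_pos: [485.5, 179.7, 26.1]
tcp_rot: [0.157, 1.565, -0.157]
force: [-1.9, -1.5, 9.5]
grip_width: 8.5
```

Contact came at z≈26.1 (about +11 N). I'll raise 2 mm and slide in part way, then check.

Emit:
send_rows --pt "-2 0 0 0 0 0 0" --pt "-2 0 8 0 0 0 0" --pt "-2 0 16 0 0 0 0" --pt "-2 0 22 0 0 0 0" --pt "-2 0 27 0 0 0 0"

```text
t: 8.5
tcp_pos: [512.7, 173.9, 26.9]
tcp_rot: [0.158, 1.565, -0.158]
force: [-0.1, -0.0, -2.3]
grip_width: 8.5
```

```bash
python3 - <<'E'
from h import *
rel(492,272,28)
s,p=shot("wrist","w8")
s,q=shot("side","s8"); c=q["image"][190:360,200:460,::-1];cv2.imwrite("pics/s8c.png",cv2.resize(c,None,fx=3,fy=3,interpolation=cv2.INTER_CUBIC))
E
```

```text
t 8.5 uvz 467.2 273.5 26.9 F [-0.1 -0.  -2.3] w 8.5
delta [-1.1 -1.5 24.8] turn [0.0018 0.0002 0.0002]
```

View pics/w8.png

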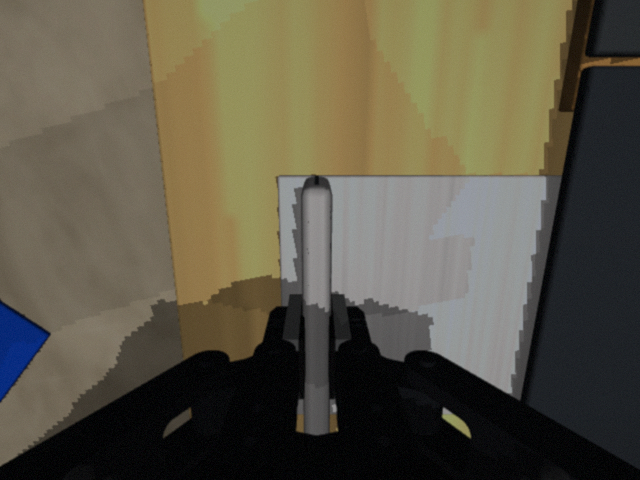

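View pics/s8c.png

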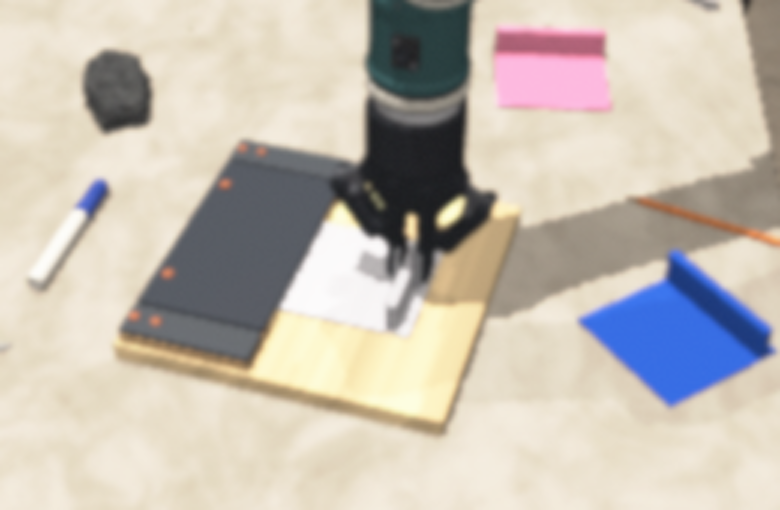

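The edge is about 5 mm under the shingle. The top right corner, previously at (563,177), is now hidden and no force shows. I'll continue.

Emit:
send_rows --pt "0 0 7 0 0 0 0" --pt "0 -1 14 0 0 0 0" --pt "0 -1 20 0 0 0 0" --pt "0 -1 26 0 0 0 0" --pt "0 -1 26 0 0 0 0"

```text
t: 9.1
tcp_pos: [538.2, 167.8, 27.2]
tcp_rot: [0.158, 1.564, -0.158]
force: [0.3, 0.6, -2.0]
grip_width: 8.3
```

```bash
python3 - <<'E'
from h import *
rel(492,272,26)
s,p=shot("wrist","w9")
s,q=shot("side","s9"); c=q["image"][190:360,200:460,::-1];cv2.imwrite("pics/s9c.png",cv2.resize(c,None,fx=3,fy=3,interpolation=cv2.INTER_CUBIC))
E
```

```text
t 9.1 uvz 493.5 272.7 27.2 F [ 0.3  0.6 -2. ] w 8.3
delta [ 1.2 -0.7 -1.5] turn [ 0.0015  0.001  -0.0003]
```

View pics/w9.png

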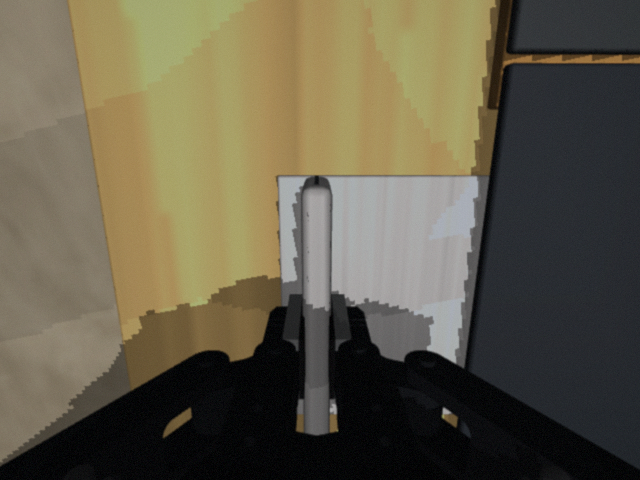

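View pics/s9c.png

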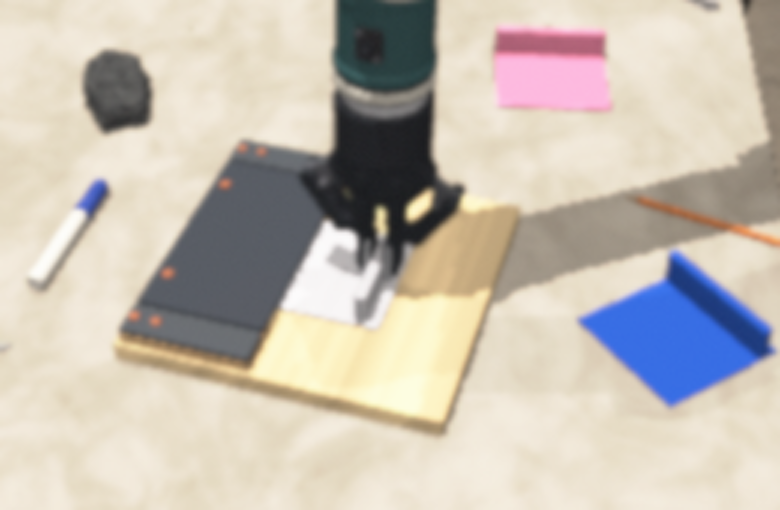

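Tucked about 31 mm, square, with the shingle down. Now I'll press in small steps.

Emit:
send_rows --pt "1 0 0 0 0 0 0" --pt "1 0 0 0 0 0 0" --pt "1 0 0 0 0 0 0"

```text
t: 9.5
tcp_pos: [536.8, 168.3, 26.2]
tcp_rot: [0.157, 1.565, -0.157]
force: [-0.3, -0.1, -0.3]
grip_width: 8.0
```

Emit:
send_rows --pt "0.7 0 0 0 0 0 0" --pt "0.7 0 0 0 0 0 0" --pt "0.7 0 0 0 0 0 0"

```text
t: 9.8
tcp_pos: [536.8, 168.3, 26.2]
tcp_rot: [0.157, 1.565, -0.157]
force: [-2.0, -0.3, 7.0]
grip_width: 8.2
```

Emit:
send_rows --pt "0.2 0 0 0 0 0 0" --pt "0.2 0 0 0 0 0 0" --pt "0.2 0 0 0 0 0 0"

```text
t: 10.1
tcp_pos: [536.8, 168.3, 26.2]
tcp_rot: [0.157, 1.565, -0.157]
force: [-4.4, -1.0, 9.3]
grip_width: 8.4
```

```bash
python3 - <<'E'
from h import *
rel(492,272,26)
s,p=shot("wrist","w10")
for uv,z in(((281,176),21),((281,300),21),((488,176),21),((505,66),33),((470,370),33)):
    X=unp(p,uv,z);print(uv,(X@U).round(1),(X@V).round(1))
s,q=shot("scene","sc10"); c=q["image"][150:300,230:380,::-1];cv2.imwrite("pics/sc10c.png",cv2.resize(c,None,fx=4,fy=4,interpolation=cv2.INTER_CUBIC))
for i in range(3):
    s,p=shot("side");print(s["force"],s["moment"],s["tcp_pos"])
for k in("shingle_edge","flashing","flashing_seam"):print(k,[(r["location"],r["score"]) for r in spot_point(q,k)][:3],[(r["location"],r["score"]) for r in spot_point(p,k)][:3])
E
```

```text
t 10.1 uvz 492.0 272.9 26.2 F [-4.4 -1.   9.3] w 8.4
delta [ 0.2 -0.9 -0. ] turn [ 0.0028 -0.0003  0.0001]
(281, 176) 479.3 328.4
(281, 300) 478.1 276.8
(488, 176) 557.9 328.6
(505, 66) 553.5 365.4
(470, 370) 555.7 251.5
[-3.21714832 -0.34103815  8.47213444] [-0.20433063  0.76688129  0.00087666] [536.8250002  168.31279669  26.16487155]
[-3.22155981 -0.42460725  8.59545267] [-0.23015745  0.71892641  0.03936094] [536.83794613 168.3359521   26.16570044]
[-3.53081328 -1.23090328  8.22173524] [-0.22358267  0.77134369 -0.00846284] [536.81901732 168.29468986  26.15750545]
shingle_edge [([600.2, 160.0, 29.4], 0.68)] [([598.7, 154.7, 32.7], 0.75)]
flashing [([572.7, 162.6, 15.9], 0.89), ([397.4, -170.1, -2.3], 0.77), ([302.6, 184.9, 1.0], 0.66)] [([578.6, 161.5, 18.4], 0.94), ([398.0, -170.6, -4.7], 0.77), ([299.3, 183.3, 0.8], 0.75)]
flashing_seam [([400.7, -206.4, 35.4], 0.89), ([272.8, 159.9, 30.6], 0.84), ([539.8, 168.4, 50.6], 0.62)] [([403.7, -212.5, 29.9], 0.83), ([269.7, 160.2, 26.6], 0.83), ([536.2, 171.2, 47.0], 0.58)]
```

View pics/sc10c.png

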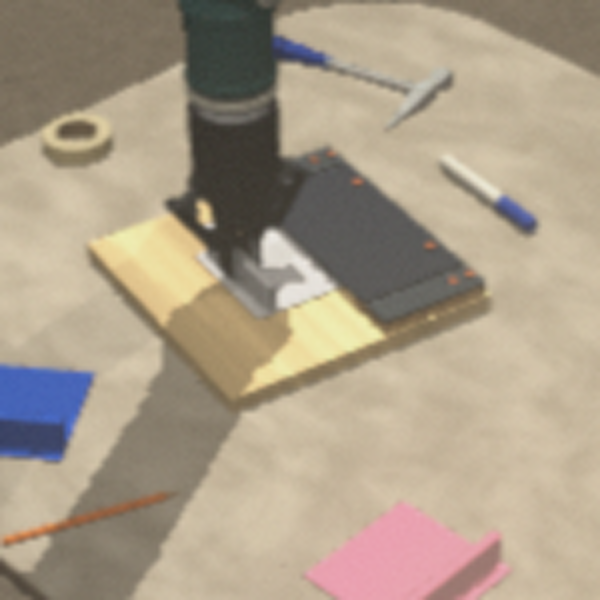

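View pics/w10.png

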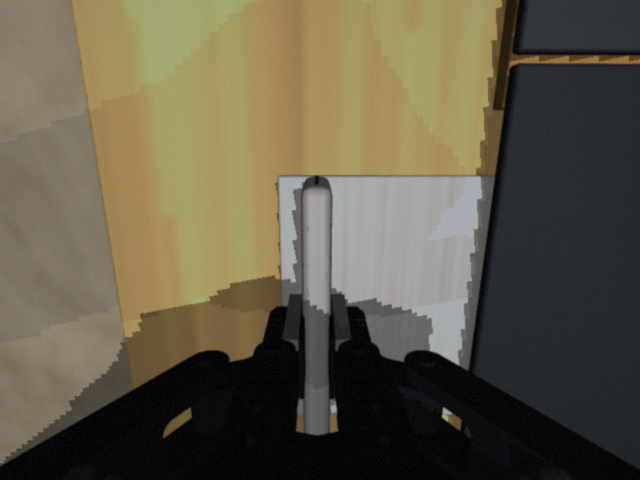

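The back edge is at u=478.7, so the thin edge is about 32 mm in, at about 10 N. The moment hints the load sits on the heel, so I'll try a tiny nose-down turn and see.

Emit:
send_rows --pt "0 0 0 0 0.006 0 0" --pt "0 0 0 0 0.006 0 0" --pt "0 0 0 0 0.006 0 0"

```text
t: 10.95
tcp_pos: [536.8, 168.3, 26.2]
tcp_rot: [0.157, 1.571, -0.157]
force: [-4.1, -0.7, 8.9]
grip_width: 8.4
```

```bash
python3 - <<'E'
from h import *
rel(492,272,26)
for i in range(3):
    s,p=shot("side");print(s["force"],s["moment"],s["tcp_pos"])
E
```

```text
t 10.95 uvz 491.9 272.8 26.2 F [-4.1 -0.7  8.9] w 8.4
delta [ 0.2 -0.8  0.1] turn [ 0.0028 -0.0063  0.0002]
[-4.07893999 -0.738976    8.88557721] [-0.21342196  0.57008344  0.00641749] [536.7749666  168.26758542  26.165523  ]
[-3.85527652 -1.55059254  8.62416299] [-0.2600439   0.61318497 -0.03161955] [536.76411853 168.29670805  26.16306492]
[-4.13912394 -0.45105011  8.70523182] [-0.23315985  0.59630288  0.04853634] [536.78612959 168.29694996  26.18348075]
```

The load has shifted to about 20 mm ahead of the seam, between heel and nose, so the plate lies flat. The push is about 10 N and steady. I'll hand in now.

```bash
python3 - <<'E'
from h import *
rel(492,272,26); print(hand_in()); print(get_state()["force"])
E
```

```text
t 11.1 uvz 491.9 272.8 26.1 F [-4.7 -0.6  9.8] w 8.3
delta [ 0.1 -0.8  0.1] turn [ 0.0029 -0.0063  0.0002]
the job is handed in; nothing more can be done
None
the job is handed in; nothing more can be done
```

I tucked the bare grey flashing about 32 mm under the shingle and handed in at t ≈ 11.1 s, with the gripper still holding and pressing it; no verdict was reported. I picked the grey plate over the blue and pink look-alikes, gripped it by its seam, turned it to the board's yaw (-0.203 rad) and slid it in about 1 mm above the board.

**Last checks:**
- **Tuck:** the thin edge is about 32 mm in, and the tool is within 0.003 rad of square. The thin edge was hidden under the shingle, so this comes from the visible back edge and the plate's length.
- **Press:** the reading was about 10 N vertically, plus about 4–5 N sideways, which I took to be friction. The grip was set to 90 N.
- **Shingle and other things:** the shingle looked down in every picture. I never went near the tape roll, rock, slate slab or marker.

**One thing to note:** at first the moment reading suggested the plate was resting on its back edge. I tilted the tool 0.006 rad nose-down, which moved the load forward between the two edges. I judged the plate's flatness from these readings, not from a picture.

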